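# Click the grooved forming block into the quick-change bench mount

### The job

Fit the grooved forming block into the quick-change mount on the goldsmith's bench: set its foot on the open end of the bed and slide it in under the rails until it is fully home and the sprung pawl has clicked in behind it. Then tug it firmly back towards the open end to prove that the pawl holds, and let go, leaving it locked in the mount. Push and pull by feel, without ramming or wrenching it, and leave everything else on the bench where it is.

Things in the scene. Friction and masses are not known exactly. Their poses are not given: they have to be found in the camera images.
- grooved_block_center (a point): Grooved forming block, bright steel, loose, 0.5-0.85 kg: 50 (x) x 32 (y) x 44 mm, half-round grooves of four widths across its top, on a slide foot 60 (x) x 50 (y) x 8 mm; 52 mm tall. Point: its centre, 26 mm above the foot's underside; z up. Either end may go in first. Grip it across the 32 mm, high up (30-50 mm above the underside), so that the fingers clear the rails.
- mount_mouth (a point): Quick-change mount, fixed: flat bed (top 6 mm above the bench) with steel rails. Point: on the bed's top, between the tips (72 mm apart) of the splayed lead-in cheeks; x points the way in, z up. Bare bed reaches 55 mm back from here: set the foot down there, its front end between the cheeks. Straight rails from x +21 mm on, 52 mm apart, tops 14 mm above the bed, their lips 9.5 mm above it.
- mount_inner (a point): On the bed's top on the centre line between the rails, 100 mm further in than mount_mouth; same axes. The end stop and the pawl sit together on a catch unit clamped in slots, set differently each time and not measured: fully home on the stop, the foot's centre is 15 to 39 mm further in than this point; feel for it. The block must never press on rails, stop or pawl with over 30 N.
- pawl (a joint): Sprung pawl in a gap of the +y rail, dark steel, on an upright pin. 0 rad: shut, its nose 5 mm in the foot's way. The foot wedges it aside (about 0.15; 5-20 N of push) from 80 mm before home on; it snaps shut behind the foot in the last 1-3 mm before the stop, which leaves the foot about 3 mm of play between stop and nose. A tug of 15-20 N is a fair test.
- horn_anvil_center (a point): Bystander: little horn anvil (body with a conical horn) on the same kind of foot, loose, 46 mm tall; the point is half-way up.
- dome_stake_center (a point): Bystander: dome-headed mushroom stake on the same kind of foot, loose, 49 mm tall; the point is half-way up.
- hammer: Bystander: hammer lying on the bench, 250 mm long, loose.
- bangle: Bystander: brass bangle lying flat, 66 mm across, 8 mm high, loose.
- punch: Bystander: steel punch lying on the bench, 100 mm long, 10 mm thick, loose.
- file_block: Bystander: wooden block 90 x 45 x 28 mm, loose.
There are look-alikes about, which are no part of the job. Leave any orange or yellow look-alike of the part that bears grooved_block_center alone.

How it is judged:
By the outcome, as a careful person would: the job done as asked, in the order asked, and still so for the second after the job is handed in, with the robot touching nothing.
It also fails if it takes over 72 s, if anything falls off the work surface, if the arm or the gripper's body presses on something with over 40 N, if the wrist force passes 120 N, or if a joint passes its speed limit or range.

### The arm

A 6-joint arm with a two-finger parallel gripper is mounted at the origin on the work surface. World frame = base frame: x ahead of the robot, y to its left, z up, the work surface at z = 0. Lengths are in mm, angles in rad, forces in N, time in s.
With the tool pointing down it reaches from about 350 to 775 mm from the base axis. Payload 7.3 kg.
Tool frame: the origin (TCP) lies midway between the tips of the shut fingers; the grasp point (between the pads) lies 19 mm behind it; z points along the fingers, x is the direction in which the jaws open and shut, and the axes are right-handed (so a half turn about z gives the same grasp; the last joint's range is limited). The gripper opens to 92 mm and grips with 3 to 60 N. Pads are 19 mm wide; open, the fingers measure 130 mm over their backs; the gripper's body (75 mm by 190 mm) begins 47 mm behind the grasp point.
Start: joints at [1.059, 0.342, 1.524, -0, 1.275, -0.146], TCP at [187.779, 490.293, 191.141] pointing down, gripper open.
Joint ranges: [-2.53, 2.53], [-0.77, 2.02], [0.04, 2.7], [-1, 4.14], [0.28, 2.66], [-3.11, 3.11]. Speed limits (rad/s): [2.57, 2.57, 3.14, 3.14, 3.14, 3.14].

### API

Orientations are given as [roll, pitch, yaw] about the fixed x, y, z axes, in that order (R = Rz(yaw) Ry(pitch) Rx(roll)).
In Python, from plant import bot gives the robot as it stands.
- The arm moves only by the shell command python3 -m pendant 'ROWS' [OPENING]. ROWS is JSON, a list of rows, each an object with "linear": the shift along the world's x, y, z in mm, a list of three; "twist": the turn about the world's z in degrees. In form: [{"linear": [x, y, z], "twist": twist}, ...]. A call has 1 to 20 rows; each row is the pose to reach, as a shift and turn from the pose commanded when the call began; what a row does not reach only later rows make up. A row lasts 1/8 s, in which the tool goes at most 62.5 mm and 10.7 degrees, less where a joint would pass 70% of its speed; a pose out of reach is approached as far as the arm can. A call with a gripper value outside its range is refused whole. OPENING is the closure in counts, from 0 (fully open) to 255 (shut), set as the call begins (- or left out, the last holds). The fingers move at their own pace and stop on an object; the grip force is fixed at half the most. Time passes only in rows, so rows that repeat a pose let the fingers close. It gives the time, the measured TCP pose, the force and the opening at its end, in the units of the state.
- bot.get_obs(): the state, without advancing time (a new reading comes with each control period).
- bot.capture(name): name is "scene" or "top" or "wrist"; returns a dict with "frame" (420x560x3 uint8, blue, green, red), "z_map" (420x560 float32, mm along the optical axis (not along the pixel's ray), 0 where there is no reading), "fx", "fy", "cx", "cy" (pixels), "rvec" (rotation vector, rad) and "tvec" (3), from world to camera coordinates, as OpenCV has them. Camera axes: x right, y down, z forward; pixel columns grow to the right and rows downward; lengths in mm; the calibration is good to about 2 mm. A picture is of the moment at which its call begins.
- bot.close_job(): hands the job in, once; it reports no verdict.
The state is a dict: "time": time; "joint_positions": joint angles; "dq": joint speeds; "tau": joint torques, N m; "tool_pos": TCP position; "tcp_rot": TCP orientation; "contact_force": force on the tool from outside, world axes, zero at the start; "moment": the same for the moment, N m; "grip_width": finger opening in mm.
Only numpy, scipy, OpenCV 4.12 (cv2) and the standard library are available. Lean on these libraries where they do the work, as an engineer would, in place of code of your own. Each camera call takes 0.05 s, during which the arm holds its last target. There are 200 camera calls.

## Working session

There is one attempt and no reset: what is moved stays moved. The work goes in short steps, Python scripts to look and compute and a shell command to move; the robot and the scene stay as the last step left them, time stands still between calls to the robot, and variables do not carry over. Pictures are saved under pics/ and viewed, about 8 in all and at most 12, crops included, and the job is handed in when it is done.

```bash
mkdir -p pics; ls; cat > h.py <<'E'
import numpy as np, cv2
from plant import bot
def cap(n):
    c=bot.capture(n); c['R']=cv2.Rodrigues(np.array(c['rvec'],float))[0]; c['t']=np.array(c['tvec'],float).ravel(); return c
def cloud(c):
    z=c['z_map'].astype(float); v,u=np.indices(z.shape)
    P=np.stack([(u-c['cx'])/c['fx']*z,(v-c['cy'])/c['fy']*z,z],-1)
    W=(P-c['t'])@c['R']; W[z<=0]=np.nan; return W
def ray(c,u,v,h):
    d=c['R'].T@np.array([(u-c['cx'])/c['fx'],(v-c['cy'])/c['fy'],1]); o=-c['R'].T@c['t']
    return o+d*(h-o[2])/d[2]
def proj(c,p):
    q=c['R']@np.array(p,float)+c['t']; return q[0]/q[2]*c['fx']+c['cx'],q[1]/q[2]*c['fy']+c['cy']
E
python3 - <<'E'
from h import *
import pickle
o=bot.get_obs(); print(o)
for n in('top','scene'):
    c=cap(n); pickle.dump(c,open(n+'.pkl','wb')); cv2.imwrite(f'pics/{n}0.png',c['frame']); print(n,-c['R'].T@c['t'],c['fx'])
E
```

```text
pics
{'time': 0.0, 'joint_positions': array([ 1.05902388e+00,  3.42707500e-01,  1.52502720e+00,  9.38924704e-06,
        1.27541541e+00, -1.46014150e-01]), 'dq': array([-0.00076289,  0.00017577,  0.00011564,  0.002314  , -0.0001057 ,
        0.00017332]), 'tau': array([ 5.98592960e-04, -4.31237626e+01, -2.44218528e+01,  7.18666683e-02,
        5.61051350e-02, -1.68598258e-04]), 'tool_pos': array([187.51969597, 489.863188  , 190.4493667 ]), 'tcp_rot': array([-3.14135717e+00,  1.53956913e-03,  1.20503548e+00]), 'contact_force': array([-0.26132879, -0.83859689, -0.33515766]), 'moment': array([ 0.02362815, -0.03649292,  0.02106477]), 'grip_width': 91.72407147932525}
top [ 398.56398981  -74.22177962 1179.24846948] 455.0542124317808
scene [954.71153371 545.44936255 901.54446791] 452.204839899424
```

View pics/top0.png

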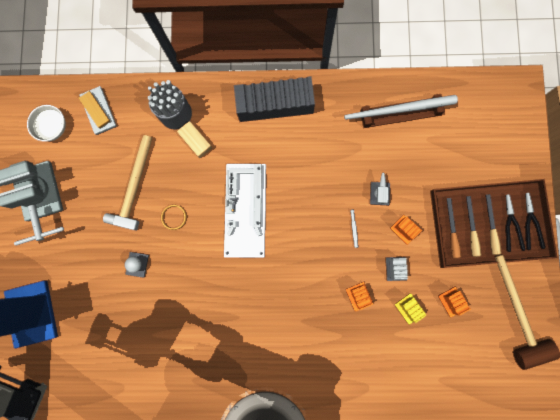

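View pics/scene0.png

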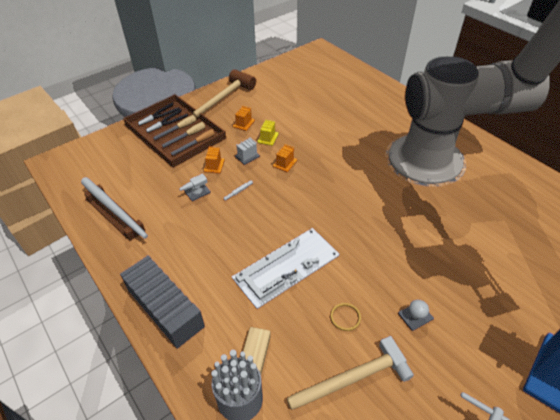

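Top view: candidates for the block are the bright-steel grooved block (398,268), the orange look-alikes (360,296), (406,229) and (454,301), the yellow one (411,309), the horn anvil (380,190) and the dome stake (136,264). By description I choose (398,268). The mount is at (245,210). Next is a close crop of both.

```bash
python3 - <<'E'
from h import *
import pickle
c=pickle.load(open('top.pkl','rb')); f=c['frame']
a=cv2.resize(f[155:265,215:275],None,fx=5.4,fy=5.4,interpolation=cv2.INTER_CUBIC)
b=cv2.resize(f[240:325,340:430],None,fx=5,fy=5,interpolation=cv2.INTER_CUBIC)
im=np.zeros((600,800,3),np.uint8); im[:a.shape[0],:a.shape[1]]=a; im[:b.shape[0],340:340+b.shape[1]]=b
cv2.imwrite('pics/crop1.png',im)
W=cloud(c)
for (u,v) in [(398,268),(390,257),(245,210),(245,245),(230,180),(258,180),(300,210)]: print(u,v,W[v,u].round(1))
np.set_printoptions(linewidth=250,suppress=True)
print('block z');print(W[254:284:2,382:414:2,2].round(0))
print('mount z rows'); print(W[160:262:3,222:270:2,2].round(0))
E
```

```text
398 268 [ 407.5 -332.7   46.2]
390 257 [ 435.8 -322.4    7.6]
245 210 [561.3  48.5   4.8]
245 245 [470.   48.3   4.4]
230 180 [638.2  86.   21.6]
258 180 [638.1  13.4  17.1]
300 210 [559.9 -95.1   3.4]
block z
[[ 4. -3.  2. -3.  1.  5. -2. -1. -2.  0. -2.  3. -0. -0. -0.  0.]
 [ 0. -2. -1. -4.  2.  0.  2.  1. -3.  1. -2. -3. -0.  2.  1.  3.]
 [-3.  0.  5. 10.  3.  9.  6. 56. 54. 55. 50. 53.  1.  3. -2.  3.]
 [-2. -2.  9.  9. 18. 43. 49. 50. 49. 47. 51. 50. -4. -2. -1. -1.]
 [ 4. nan  8. 10. 15. 37. 43. 44. 47. 48. 45. 47. -0. -2. -0. -2.]
 [-0. -0.  9.  9. 12. 38. 48. 46. 47. 46. 51. 45. -0.  1. -2. -2.]
 [-0. -5.  7.  6. 12. 37. 50. 51. 53. 52. nan 46. 50.  1. -0.  0.]
 [ 0.  0.  7.  7. 15. 38. 50. 50. 46. 47. 49. 48. 50.  4. -4.  0.]
 [ 0. -3.  2. 10. 17. 36. 54. 48. 51. 52. 49. 47. 54. -3.  1. -1.]
 [-1.  1.  4.  5. 11. 34. 48. 47. 48. 47. 50. 49. 52. nan -4.  2.]
 [ 1. -0.  2.  9.  7. 30. 49. 55. 53. 51. 54. 54. 53.  3.  1.  1.]
 [-2. -2.  2. 10. 11. 25. 48. 51. 47. 48. 50. 49. 45. -1.  0.  2.]
 [-1.  3. -0.  9. 10. 30. 53. 53. 57. 57. 51. 56. 52. -1.  3.  2.]
 [ 0. -1.  4.  7.  
[... 2795 characters left out ...]
.  2.]
 [-2.  6.  7.  7.  5.  8.  6. 13.  6.  4.  7. 10.  5.  5. 11.  7.  7. -0.  6.  3.  9. -1.  4. -1.]
 [-2.  4.  7.  6.  5.  5.  9.  5.  5.  6.  7.  6.  9.  7.  6.  8.  5. 10.  8.  4.  6.  2.  4. -6.]
 [-1.  8.  9. -0.  4.  5.  7.  7.  8.  8.  7.  8.  7.  8.  7.  6.  9.  3.  6.  4.  5. -0. -0.  0.]
 [ 2.  6.  7.  3.  6.  8.  4.  9.  7.  0.  5.  8.  6.  7.  5.  9.  6.  7.  6.  5.  6.  2.  2. -0.]
 [-1.  6.  6. 10.  4.  7.  8. 13.  7.  9. 10. 10.  4.  3.  7.  6.  9.  5.  8.  8. 10.  2.  2.  0.]
 [ 1.  3.  2.  5.  9.  8.  7.  6.  7.  8.  6.  7.  3.  5.  5. 11.  6.  9.  3.  8.  7.  4.  2. -0.]
 [-2.  4.  0. -3.  4.  2.  3.  6. -1. -6. -1. -1. -2.  0. -5. -0. -1.  1.  0.  1.  0.  0. -0.  1.]]
```

View pics/crop1.png

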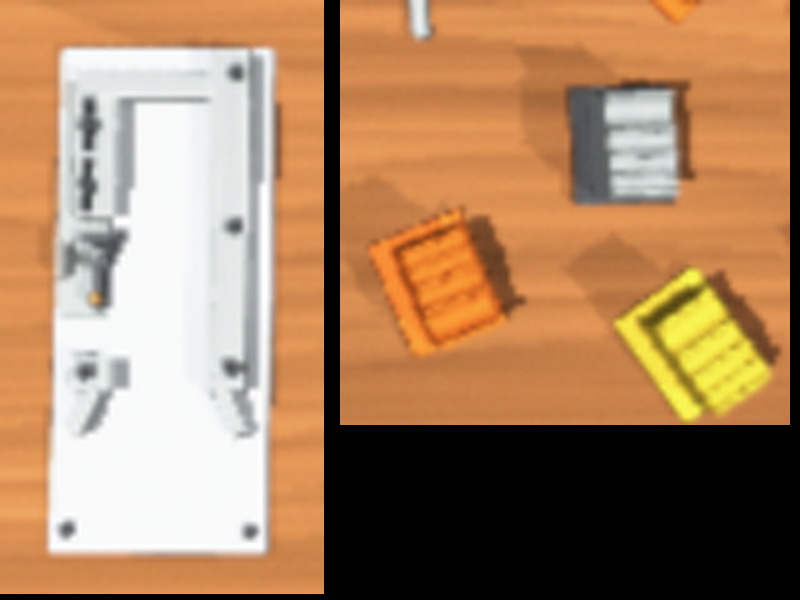

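The crop shows the steel block at about (398,268) with its foot showing on the left; it is square to the world axes. The mount's mouth faces the robot (splayed cheeks near crop (90,430) and (245,430)), the way in is image-up, and the pawl is on the left rail (+y). Next I measure coarsely.

```bash
cat > m.py <<'E'
from h import *
def rect(pts):
    r=cv2.minAreaRect(np.float32(pts)); return [np.round(x,1) for x in r]
def block(c,lo=None):
    W=cloud(c); f=c['frame']; hsv=cv2.cvtColor(f,cv2.COLOR_BGR2HSV)
    near=(W[...,2]>42)&(W[...,2]<64)&(hsv[...,1]<90)
    if lo is not None: near&=(np.hypot(W[...,0]-lo[0],W[...,1]-lo[1])<45)
    near=cv2.morphologyEx(near.astype(np.uint8),cv2.MORPH_CLOSE,np.ones((3,3)))
    v,u=np.nonzero(near); P=np.array([ray(c,a,b,52)[:2] for a,b in zip(u,v)]); return P
E
python3 - <<'E'
from m import *
import pickle
c=pickle.load(open('top.pkl','rb'))
P=block(c,(407,-332)); print('top face',len(P),rect(P))
hsv=cv2.cvtColor(c['frame'],cv2.COLOR_BGR2HSV)
m=((hsv[...,1]<60)&(hsv[...,2]>150)).astype(np.uint8); m[:,:215]=0;m[:,275:]=0;m[:158]=0;m[262:]=0
m=cv2.morphologyEx(m,cv2.MORPH_CLOSE,np.ones((9,9)))
v,u=np.nonzero(m); k=v>170
P=np.array([ray(c,a,b,6)[:2] for a,b in zip(u,v)])
print('bed',rect(P))
L=[];R=[]
for r in range(195,256):
    x=np.nonzero(m[r])[0]; L.append(ray(c,x.min()-.5,r,6)); R.append(ray(c,x.max()+.5,r,6))
for n,E in(('L',np.array(L)),('R',np.array(R))): print(n,np.degrees(np.polyfit(E[:,0],E[:,1],1)[0]).round(2),np.polyval(np.polyfit(E[:,0],E[:,1],1),[450,500,550]).round(1))
rows=np.nonzero(m[:,245])[0]; print('x range',ray(c,245,rows.max()+.5,6),ray(c,245,rows.min()-.5,6))
W=cloud(c);hh=(W[...,2]>14)&(W[...,2]<32); v,u=np.nonzero(hh[158:262,215:275]); v+=158;u+=215
Q=np.array([ray(c,a,b,20)[:2] for a,b in zip(u,v)])
for x0 in range(480,690,4):
    q=Q[abs(Q[:,0]-x0)<2.0]
    ys=np.sort(q[:,1]); print(x0,ys.round(0)) if x0<540 else None
w=cap('wrist'); o=bot.get_obs(); from scipy.spatial.transform import Rotation as Ro
RT=Ro.from_euler('xyz',o['tcp_rot']).as_matrix(); print('wristcam in tool',RT.T@(-w['R'].T@w['t']-o['tool_pos']),(RT.T@w['R'].T).round(2),w['fx'])
E
```

```text
top face 286 [array([ 407.4, -335.2]), array([49.3, 34.2]), np.float64(1.4)]
bed [array([561.4,  48.7]), array([105.6, 245.2]), np.float64(89.0)]
L -1.03 [103.6 102.7 101.8]
R -1.5 [-1.5 -2.9 -4.2]
x range [437.69013267  48.09726921   6.        ] [685.27161697  48.59422937   6.        ]
480 []
484 []
488 []
492 []
496 [ 8. 11. 11. 13. 13. 16. 85. 88. 88. 90. 93.]
500 [11. 11. 13. 13. 16. 85. 88. 90. 93.]
504 [11. 13. 16. 16. 19. 83. 85. 85. 88. 88. 90. 91.]
508 [13. 13. 16. 16. 19. 19. 21. 80. 83. 85. 88.]
512 [16. 19. 21. 78. 80. 80. 83. 83. 85. 85. 88.]
516 [ 8. 11. 11. 13. 13. 16. 16. 19. 19. 21. 21. 24. 24. 26. 78. 80. 83. 85.]
520 [ 8. 11. 13. 16. 19. 21. 24. 26. 73. 73. 75. 75. 78. 78. 80. 80. 83. 83.
 85. 85. 88. 88. 91. 91.]
524 [ 8. 11. 11. 13. 13. 16. 16. 19. 19. 21. 21. 24. 24. 26. 26. 73. 73. 75.
 75. 78. 78. 80. 80. 83. 83. 85. 85. 88. 88. 91. 91.]
528 [ 8. 11. 13. 16. 18. 21. 24. 26. 73. 75. 78. 80. 83. 86. 88. 91.]
532 [ 8. 11. 11. 13. 13. 16. 16. 18. 18. 21. 21. 24. 24. 26. 26. 73. 75. 78.
 80. 83. 86. 88. 91.]
536 [ 8. 11. 13. 16. 18. 21. 24. 26.]
wristcam in tool [ 1.73704622e-01 -8.41796606e+01 -1.93810428e+02] [[ 1.    0.    0.  ]
 [-0.    0.95  0.31]
 [-0.   -0.31  0.95]] 329.4609722732962
```

Block centre is about (407, -335), square to within about 1°. Mouth is about (494, 49) and yaw about -1.1°, and the open bed end at x 438 fits the 55 mm given. I'll hover at the mount for a wrist view, then over the block.

```bash
python3 -m pendant '[{"linear":[48,-62,0],"twist":5},{"linear":[96,-124,0],"twist":10},{"linear":[144,-190,0],"twist":15},{"linear":[190,-250,0],"twist":21},{"linear":[230,-310,0],"twist":21},{"linear":[260,-370,0],"twist":21},{"linear":[280,-441,0],"twist":20},{"linear":[280,-441,0],"twist":20},{"linear":[280,-441,0],"twist":20},{"linear":[280,-441,0],"twist":20},{"linear":[280,-441,0],"twist":20},{"linear":[280,-441,0],"twist":20}]' 0
python3 - <<'E'
from h import *
import pickle
c=cap('wrist'); pickle.dump(c,open('w1.pkl','wb')); cv2.imwrite('pics/w1.png',c['frame'])
for p in [(494,49,6),(494,85,6),(494,13,6),(594,47,6),(438,49,6)]: print(p,np.round(proj(c,p),1))
E
```

```text
time: 1.65
tool_pos: [467.3, 50.4, 191.2]
tcp_rot: [-3.141, -0.0, 1.556]
contact_force: [-0.0, 0.5, -1.0]
grip_width: 91.8
(494, 49, 6) [277.8 202.4]
(494, 85, 6) [307.9 202. ]
(494, 13, 6) [247.8 202.9]
(594, 47, 6) [277.5 276.8]
(438, 49, 6) [277.1 155.5]
```

View pics/w1.png

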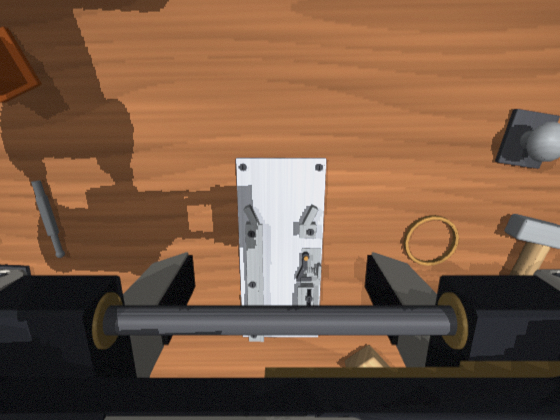

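The wrist view shows the mount with its open end at top (row 158), cheek tips near (248,207) and (318,206), and the pawl with its orange pin dot at (308,258). I'll measure it here.

```bash
python3 - <<'E'
from h import *
import pickle
c=pickle.load(open('w1.pkl','rb')); f=c['frame']; hsv=cv2.cvtColor(f,cv2.COLOR_BGR2HSV)
m=(hsv[...,1]<70).astype(np.uint8); m[:,:225]=0;m[:,340:]=0
L=[];R=[]
for r in list(range(163,300,2)):
    x=np.nonzero(m[r])[0]; L.append(ray(c,x.min()-.5,r,6)); R.append(ray(c,x.max()+.5,r,6))
for n,E in(('L',np.array(L)),('R',np.array(R))):
    k=np.ones(len(E),bool)
    for _ in range(5):
        p=np.polyfit(E[k,0],E[k,1],1); k=abs(E[:,1]-np.polyval(p,E[:,0]))<1.5
    print(n,k.sum(),np.degrees(p[0]).round(2),np.polyval(p,[450,500,550,600]).round(1))
e=[ray(c,u,np.nonzero(m[150:200,u])[0].min()+149.5,6) for u in range(245,322,5)]; E=np.array(e); print('end',np.polyfit(E[:,1],E[:,0],1)[0]*57.3,E[:,0].mean())
W=cloud(c)
hh=(W[...,2]>15)&(W[...,2]<27); hh[:, :225]=0; hh[:,340:]=0; hh[300:]=0
v,u=np.nonzero(hh); Q=np.array([ray(c,a,b,20)[:2] for a,b in zip(u,v)])
for x0 in range(486,600,6):
    q=Q[abs(Q[:,0]-x0)<2]; a=q[q[:,1]<48,1]; b=q[q[:,1]>48,1]
    if len(a) and len(b): print(x0,a.min().round(1),a.max().round(1),'|',b.min().round(1),b.max().round(1),'mid',(a.max()/2+b.min()/2).round(1),'gap',(b.min()-a.max()).round(1))
cv2.imwrite('pics/w1c.png',cv2.resize(f[150:300,230:335],None,fx=4,fy=4,interpolation=cv2.INTER_CUBIC))
E
```

```text
L 69 -1.06 [ 0.8 -0.2 -1.1 -2. ]
R 69 -1.03 [105.2 104.3 103.4 102.5]
end 0.8075794678454115 440.3632649428565
498 9.6 18.9 | 86.3 94.5 mid 52.6 gap 67.5
504 10.6 21.0 | 82.9 93.4 mid 52.0 gap 61.9
510 13.8 24.3 | 79.5 91.2 mid 51.9 gap 55.2
516 9.9 28.8 | 73.6 92.5 mid 51.2 gap 44.8
522 9.6 28.7 | 73.7 92.6 mid 51.2 gap 45.0
528 10.5 29.7 | 73.7 92.7 mid 51.7 gap 44.0
534 10.3 29.5 | 73.7 92.8 mid 51.6 gap 44.2
558 9.2 28.8 | 77.5 84.8 mid 53.1 gap 48.7
564 8.9 28.6 | 77.5 84.8 mid 53.1 gap 48.9
570 9.9 28.4 | 77.5 99.7 mid 53.0 gap 49.1
576 9.6 28.2 | 76.4 99.9 mid 52.3 gap 48.1
582 9.4 28.1 | 73.9 100.0 mid 51.0 gap 45.9
588 9.1 27.9 | 70.2 100.1 mid 49.1 gap 42.3
594 8.8 27.7 | 70.2 87.7 mid 49.0 gap 42.5
```

View pics/w1c.png

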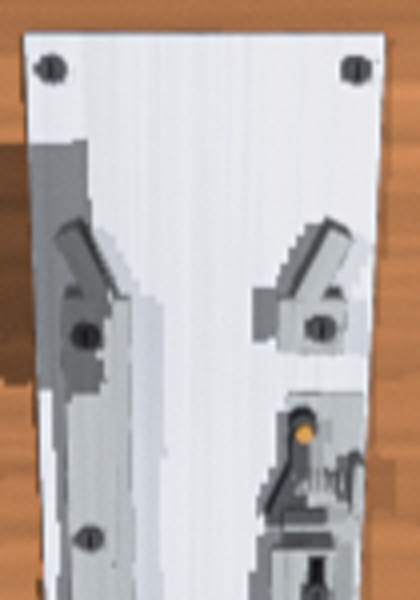

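Wrist frame: centre line y is about 51.8 at x 510, yaw -1.05°, mouth x is about 495.5. Now hover over the block with the same tool heading, so that camera bias cancels.

```bash
python3 -m pendant '[{"linear":[-12,-62,0],"twist":0},{"linear":[-24,-124,0],"twist":0},{"linear":[-36,-186,0],"twist":0},{"linear":[-48,-248,0],"twist":0},{"linear":[-60,-310,0],"twist":0},{"linear":[-73,-370,0],"twist":0},{"linear":[-73,-385,0],"twist":0},{"linear":[-73,-385,0],"twist":0},{"linear":[-73,-385,0],"twist":0},{"linear":[-73,-385,0],"twist":0}]' 0
python3 - <<'E'
from m import *
import pickle
c=cap('wrist'); pickle.dump(c,open('w2.pkl','wb')); f=c['frame']
W=cloud(c); hsv=cv2.cvtColor(f,cv2.COLOR_BGR2HSV)
d=np.hypot(W[...,0]-407,W[...,1]+335)<50
g=(d&(hsv[...,1]<80)).astype(np.uint8)
for n,lo,hi,h in(('top',45,60,52),('foot',4,13,8)):
    k=g*((W[...,2]>lo)&(W[...,2]<hi)).astype(np.uint8)
    k=cv2.morphologyEx(k,cv2.MORPH_OPEN,np.ones((2,2)))
    v,u=np.nonzero(k); P=np.array([ray(c,a,b,h)[:2] for a,b in zip(u,v)]); print(n,len(P),rect(P),P.min(0).round(1),P.max(0).round(1))
u,v=map(int,proj(c,(407,-335,30))); print(u,v)
cv2.imwrite('pics/w2c.png',cv2.resize(f[max(0,v-70):v+70,u-90:u+90],None,fx=4,fy=4,interpolation=cv2.INTER_CUBIC))
E
```

```text
time: 2.95
tool_pos: [395.4, -334.1, 191.4]
tcp_rot: [3.141, -0.0, 1.556]
contact_force: [-0.1, 0.8, 0.7]
grip_width: 91.9
top 1418 [array([ 408.8, -334.2]), array([51.7, 31.9]), np.float64(1.1)] [ 382.7 -350.4] [ 434.3 -318.2]
foot 737 [array([ 408.7, -334. ]), array([59.3, 49.5]), np.float64(1.4)] [ 379.1 -359.2] [ 438.5 -309. ]
278 195
```

View pics/w2c.png

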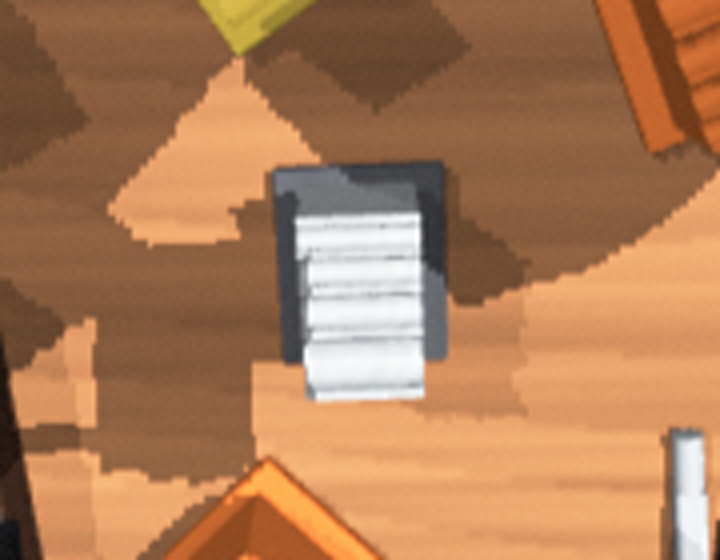

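Close crop confirms the bright steel grooved block, with the foot at crop x 275–445. Centre is (408.8, -334.1), yaw +1.2°, and the sizes match. Checking that the pose is settled before descending.

```bash
python3 -m pendant '[{"linear":[0,0,-50],"twist":2},{"linear":[14,0,-60],"twist":2},{"linear":[14,0,-60],"twist":2},{"linear":[14,0,-60],"twist":2}]' 0; python3 -c "
from h import *
for i in range(4):
    o=bot.get_obs(); print(o['tool_pos'].round(2),o['tcp_rot'].round(4),o['contact_force'].round(2)); bot.capture('top')"
```

```text
time: 3.5
tool_pos: [409.7, -336.2, 132.6]
tcp_rot: [3.14, 0.002, 1.589]
contact_force: [0.7, 0.0, 0.6]
grip_width: 91.9
[ 409.73 -336.23  132.57] [3.1401e+00 1.7000e-03 1.5893e+00] [0.74 0.01 0.65]
[ 409.52 -336.26  132.55] [3.1401e+00 1.8000e-03 1.5891e+00] [-1.39 -0.42  0.82]
[ 409.33 -336.25  132.47] [3.1401e+00 1.7000e-03 1.5889e+00] [ 0.23 -0.35  0.76]
[ 409.13 -336.18  132.27] [3.1403e+00 1.4000e-03 1.5888e+00] [ 0.72 -0.41  1.09]
```

```bash
python3 -m pendant '[{"linear":[0,1.5,-40],"twist":0},{"linear":[0,1.5,-75],"twist":0},{"linear":[0,1.5,-95],"twist":0},{"linear":[0,1.5,-105],"twist":0},{"linear":[0,1.5,-109],"twist":0},{"linear":[0,1.5,-109],"twist":0},{"linear":[0,1.5,-109],"twist":0}]' 0 && python3 -m pendant '[{"linear":[0,0,0],"twist":0},{"linear":[0,0,0],"twist":0},{"linear":[0,0,0],"twist":0},{"linear":[0,0,0],"twist":0},{"linear":[0,0,0],"twist":0},{"linear":[0,0,0],"twist":0},{"linear":[0,0,0],"twist":0},{"linear":[0,0,0],"twist":0}]' 255
```

```text
time: 4.58
tool_pos: [409.2, -334.7, 22.9]
tcp_rot: [3.141, 0.001, 1.589]
contact_force: [0.2, 0.9, -0.4]
grip_width: 91.6
time: 5.58
tool_pos: [408.8, -334.2, 22.1]
tcp_rot: [3.142, -0.0, 1.589]
contact_force: [-0.5, 0.4, 0.7]
grip_width: 16.4
```

Opening 16.4 mm does not fit a 32 mm block, so I'll check.

```bash
python3 - <<'E'
from h import *
c=cap('wrist'); o=bot.get_obs(); print(o['grip_width'],o['contact_force'],o['tool_pos'])
c2=cap('scene'); u,v=map(int,proj(c2,(409,-334,30))); print(u,v,bot.get_obs()['grip_width'])
a=cv2.resize(c2['frame'][v-50:v+50,u-60:u+60],(480,400),interpolation=cv2.INTER_CUBIC)
w=cv2.resize(c['frame'],(320,240)); im=np.zeros((400,800,3),np.uint8); im[:,:480]=a; im[:240,480:]=w
cv2.imwrite('pics/g1.png',im)
E
```

```text
12.452723260888623 [-0.14681747 -0.41816084  0.34653234] [ 408.77466616 -334.20386763   22.13226798]
246 148 8.592395683121868
```

View pics/g1.png

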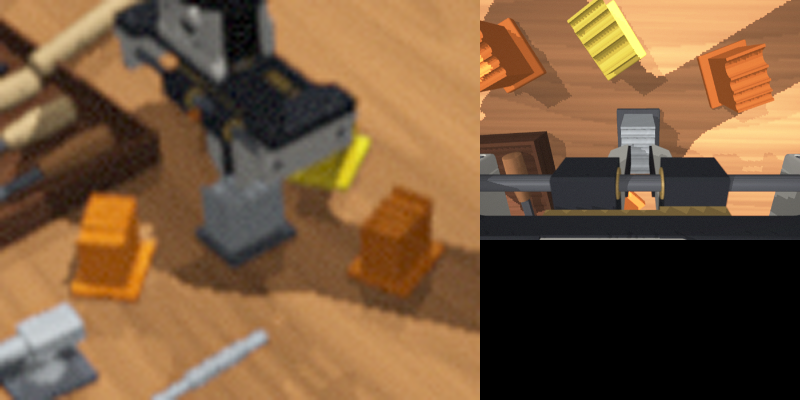

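The inset suggests that the pads are at the block, but the reading runs on, so I'll check with depth where the fingers really are.

```bash
python3 - <<'E'
from h import *
np.set_printoptions(linewidth=220,suppress=True)
for i in range(3): c=cap('wrist')
o=bot.get_obs(); print(o['grip_width'],o['contact_force'],o['tau'][-3:])
cv2.imwrite('pics/g2.png',c['frame'])
W=cloud(c)
for v in range(180,320,10):
    r=W[v,200:360:6]; print(v,' '.join(f'{p[1]+334:.0f}/{p[2]:.0f}' for p in r))
for y in(-16,0,16): print(y,proj(c,(409,-334+y,22)),proj(c,(409,-334+y,58)))
E
```

```text
0.6101243582477317 [ 0.09234854 -0.13933728  0.24732355] [-0.06497616  0.02710942  0.00011205]
180 -53/-0 -49/0 -45/2 -42/-1 -37/0 -33/1 -29/-0 -25/0 -21/-1 -17/0 -13/0 -9/-0 -5/2 -1/1 3/0 7/0 11/1 15/1 19/0 23/-0 27/-0 31/1 35/1 39/1 43/0 47/1 51/1
190 -54/1 -50/-0 -45/1 -41/1 -38/0 -33/1 -30/-0 -25/3 -21/4 -17/3 -13/3 -9/3 -5/3 -1/3 3/4 7/3 11/4 15/4 19/5 23/1 27/1 31/-1 35/0 39/1 43/1 47/0 51/1
200 -54/1 -50/1 -46/1 -42/0 -38/-0 -34/1 -30/1 -25/9 -21/9 -17/10 -13/10 -9/10 -5/10 -1/11 3/11 7/10 11/10 15/8 19/9 22/9 28/0 32/0 36/0 40/1 44/-0 48/1 52/1
210 -54/1 -50/0 -46/0 -42/-0 -38/1 -34/-0 -30/-1 -25/8 -21/7 -15/32 -12/32 -8/31 -5/32 -1/31 3/32 6/32 10/32 13/32 19/8 23/7 28/1 32/-0 36/1 40/1 44/0 49/0 53/-1
220 -55/1 -51/0 -46/1 -42/0 -38/2 -34/2 -30/1 -25/9 -17/50 -14/49 -11/50 -7/50 -4/49 -1/50 2/48 5/50 9/50 12/50 19/8 24/1 29/-1 33/-0 37/0 41/1 45/1 49/1 53/1
230 -55/1 -51/1 -47/1 -43/-1 -38/1 -34/-0 -30/2 -25/9 -17/50 -14/50 -11/49 -7/49 -4/50 -1/50 2/51 6/49 9/50 12/50 20/8 25/0 29/-0 33/1 37/0 41/0 45/1 50/1 54/1
240 -56/0 -52/-1 -47/1 -43/-0 -39/1 -34/1 -30/1 -25/8 -17/53
[... 1048 characters left out ...]
-6/142 -4/142 -3/102 -0/52 2/100 2/139 4/142 5/142 7/142 8/142 10/141 nan/nan 13/142 15/141 16/142 18/142 19/143
310 -20/146 -19/146 -17/147 -16/147 -14/146 -13/146 -11/146 -10/146 -8/146 -7/146 -5/146 -4/146 -2/138 -1/139 1/138 2/142 4/146 5/146 7/146 8/146 9/147 11/146 12/146 14/146 15/146 17/146 18/147
-16 (np.float64(253.85343624844216), np.float64(243.42669885879408)) (np.float64(248.97381793166767), np.float64(270.29350949901703))
0 (np.float64(278.89408475564704), np.float64(243.857091594965)) (np.float64(278.87928274453384), np.float64(270.7889213786612))
16 (np.float64(303.9058116630165), np.float64(244.28698723352744)) (np.float64(308.7435060343747), np.float64(271.28365005406266))
```

```bash
python3 - <<'E'
from m import *
c=cap('wrist'); W=cloud(c); hsv=cv2.cvtColor(c['frame'],cv2.COLOR_BGR2HSV)
d=np.hypot(W[...,0]-407,W[...,1]+335)<60
for n,lo,hi,h in(('top',44,57,52),('foot',5,13,8)):
    k=(d&(W[...,2]>lo)&(W[...,2]<hi)&(hsv[...,1]<80)).astype(np.uint8); k=cv2.morphologyEx(k,cv2.MORPH_OPEN,np.ones((2,2)))
    v,u=np.nonzero(k); P=np.array([ray(c,a,b,h)[:2] for a,b in zip(u,v)]); print(n,len(P),rect(P),P.min(0).round(1),P.max(0).round(1))
for v in range(240,310,5): print(v,W[v,278-20].round(0),W[v,278].round(0),W[v,278+20].round(0))
t=cap('top'); W=cloud(t); u,v=map(int,proj(t,(409,-334,30)))
np.set_printoptions(linewidth=220,suppress=True); print(u,v); print(W[v-26:v+26:2,u-20:u+20:2,2].round(0))
E
```

```text
top 2402 [array([ 407.4, -335. ]), array([52.4, 31.8]), np.float64(1.0)] [ 380.9 -351.4] [ 433.5 -319.2]
foot 1753 [array([ 406.3, -334.8]), array([55.8, 49.6]), np.float64(1.4)] [ 378. -360.] [ 434.7 -309.7]
240 [ 394. -345.   53.] [ 393. -335.   53.] [ 393. -324.   52.]
245 [ 398. -346.   50.] [ 398. -335.   49.] [ 398. -324.   49.]
250 [ 401. -346.   50.] [ 401. -335.   50.] [ 400. -324.   50.]
255 [ 403. -346.   51.] [ 400. -335.   58.] [ 402. -324.   53.]
260 [ 398. -345.   68.] [ 399. -335.   65.] [ 398. -325.   67.]
265 [ 398. -344.   72.] [ 400. -335.   70.] [ 398. -325.   73.]
270 [ 398. -344.   79.] [ 400. -335.   75.] [ 398. -325.   78.]
275 [ 398. -344.   83.] [ 400. -335.   80.] [ 398. -326.   83.]
280 [ 372. -341.  132.] [ 400. -335.   84.] [ 372. -329.  133.]
285 [ 373. -341.  135.] [ 399. -335.   89.] [ 373. -329.  134.]
290 [ 373. -340.  136.] [ 399. -335.   93.] [ 373. -329.  137.]
295 [ 373. -340.  139.] [ 399. -335.   98.] [ 373. -330.  139.]
300 [ 373. -340.  142.] [ 399. -335.  101.] [ 372. -330.  142.]
305 [ 373. -340.  144.] [ 400. -335.  103.] [ 373. -330.  1
[... 1991 characters left out ...]
 165. 438. 451. 463. 476. 490. 503. 507. 507. 503. 504. 501. 500. 495. 279. 295.]
 [166. 164. 169. 142. 434. 452. 467. 480. 492. 501. 506. 507. 511. 507. 507. 506. 499. 258. 272. 281.]
 [167. 165. 169. 439. 452. 465. 480. 494. 503. 508. 511. 509. 507. 506. 507. 505. 497. 494. 257. 274.]
 [166. 163. 438. 452. 469. 477. 493. 505. 512. 511. 511. 508. 510. 509. 507. 504. 497. 497. 496. 497.]
 [  1. 439. 453. 468. 481. 493. 507. 510. 513. 511. 511. 510. 512. 508. 507. 497. 497. 498. 498. 497.]
 [440. 455. 467. 480. 495. 507. 511. 512. 512. 510. 511. 512. 511. 507. 497. 499. 501. 501. 501. 501.]
 [453. 470. 483. 495. 506. 511. 510. 510. 510. 513. 513. 511. 511. 496. 499. 501. 500. 502. 501. 503.]]
```

View pics/g2.png

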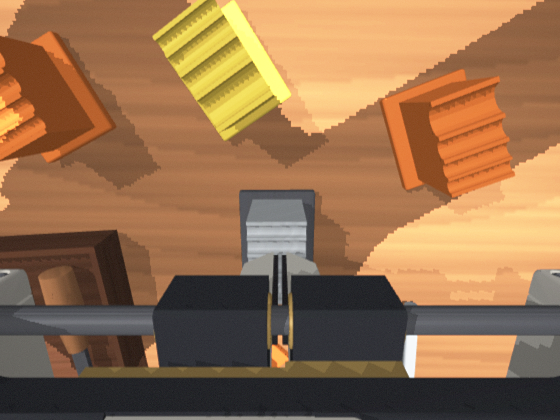

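```bash
python3 - <<'E'
from h import *
import pickle
c=pickle.load(open('w2.pkl','rb')); W=cloud(c)
k=(W[...,2]>120)&(W[...,2]<330)
v,u=np.nonzero(k); P=W[k]; i=np.argsort(P[:,2])[:12]; print('lowest tool points',[(u[j],v[j],P[j].round(0)) for j in i])
h=np.histogram(P[:,2],bins=range(120,330,10)); print(list(zip(h[1],h[0])))
o=bot.get_obs(); print(o['tool_pos'],o['grip_width'],o['joint_positions'])
E
```

```text
lowest tool points [(np.int64(192), np.int64(255), array([ 386., -380.,  227.])), (np.int64(367), np.int64(257), array([ 388., -287.,  227.])), (np.int64(364), np.int64(286), array([ 406., -288.,  227.])), (np.int64(366), np.int64(266), array([ 394., -287.,  227.])), (np.int64(193), np.int64(264), array([ 391., -380.,  227.])), (np.int64(365), np.int64(279), array([ 401., -287.,  227.])), (np.int64(373), np.int64(252), array([ 385., -284.,  227.])), (np.int64(366), np.int64(264), array([ 392., -287.,  227.])), (np.int64(186), np.int64(252), array([ 384., -383.,  227.])), (np.int64(194), np.int64(275), array([ 398., -380.,  227.])), (np.int64(367), np.int64(255), array([ 387., -287.,  227.])), (np.int64(365), np.int64(275), array([ 399., -288.,  227.]))]
[(np.int64(120), np.int64(0)), (np.int64(130), np.int64(0)), (np.int64(140), np.int64(0)), (np.int64(150), np.int64(0)), (np.int64(160), np.int64(0)), (np.int64(170), np.int64(0)), (np.int64(180), np.int64(0)), (np.int64(190), np.int64(0)), (np.int64(200), np.int64(0)), (np.int64(210), np.int64(0)), (np.int64(220), np.int64(139)), (np.int64(230), np.int64(839)), (np.int64(240), np.int64(1163)), (np.int64(250), np.int64(1304)), (np.int64(260), np.int64(1369)), (np.int64(270), np.int64(1100)), (np.int64(280), np.int64(837)), (np.int64(290), np.int64(2484)), (np.int64(300), np.int64(12212)), (np.int64(310), np.int64(21269))]
[ 408.7702091  -334.19451855   22.13109327] 0.3408759490925429 [-8.30605167e-01  5.44287273e-01  1.72662456e+00  7.67317681e-05
  8.70750656e-01 -2.41966219e+00]
```

Findings: both views put the real fingertips about 35 mm above the reported TCP (227 against 191 open, about 57 against 22 shut). The fingers therefore shut just above the block's 52 mm top without touching it. I'll open, go down a further 34 mm so that the tips end near z 23, and watch the force.

```bash
python3 -m pendant '[{"linear":[0,0,0],"twist":0},{"linear":[0,0,0],"twist":0},{"linear":[0,0,0],"twist":0},{"linear":[0,0,0],"twist":0},{"linear":[0,0,0],"twist":0},{"linear":[0,0,0],"twist":0},{"linear":[0,0,0],"twist":0},{"linear":[0,0,0],"twist":0},{"linear":[0,0,-8],"twist":0},{"linear":[0,0,-14],"twist":0},{"linear":[0,0,-20],"twist":0},{"linear":[0,0,-24],"twist":0},{"linear":[0,0,-24],"twist":0}]' 0
python3 - <<'E'
from h import *
c=cap('wrist'); W=cloud(c); o=bot.get_obs(); print(o['tool_pos'],o['contact_force'])
k=(W[...,2]>14)&(W[...,2]<120)&(abs(W[...,0]-405)<25)&(abs(W[...,1]+335)>40)&(abs(W[...,1]+335)<70); P=W[k]; i=np.argsort(P[:,2])[:200:20]; print(P[i].round(0))
E
```

```text
time: 7.55
tool_pos: [408.6, -334.1, -2.2]
tcp_rot: [-3.141, -0.001, 1.589]
contact_force: [-0.3, 1.2, -0.7]
grip_width: 91.9
[ 408.73734808 -334.18105692   -1.97701884] [-0.00764237 -0.29981831 -0.41134473]
[[ 419. -379.   33.]
 [ 415. -379.   34.]
 [ 400. -382.   34.]
 [ 412. -288.   35.]
 [ 415. -287.   35.]
 [ 402. -380.   36.]
 [ 409. -288.   36.]
 [ 416. -288.   36.]
 [ 408. -287.   37.]
 [ 416. -379.   37.]]
```

Depth confirms an offset of 35.5 mm. Going down 10 mm more, then closing.

```bash
python3 -m pendant '[{"linear":[0,0,-5],"twist":0},{"linear":[0,0,-10],"twist":0},{"linear":[0,0,-10],"twist":0}]' 0; python3 -m pendant '[{"linear":[0,0,-10],"twist":0},{"linear":[0,0,0],"twist":0},{"linear":[0,0,0],"twist":0},{"linear":[0,0,0],"twist":0},{"linear":[0,0,0],"twist":0},{"linear":[0,0,0],"twist":0},{"linear":[0,0,0],"twist":0},{"linear":[0,0,0],"twist":0}]' 0 | tail -1; python3 -c "
from h import *
o=bot.get_obs(); print(o['tool_pos'],o['grip_width'],o['contact_force'])"
```

```text
time: 7.98
tool_pos: [408.5, -333.9, -12.3]
tcp_rot: [-3.141, -0.001, 1.589]
contact_force: [0.4, 1.0, 0.5]
grip_width: 91.9
grip_width: 91.8
[ 408.7593219  -334.17416446  -11.9088193 ] 91.83377718192003 [-0.39603918  0.19522874 -0.05810611]
```

My slip: that second call kept the gripper open and dipped briefly; nothing was touched. Now closing.

```bash
python3 -m pendant '[{"linear":[0,0,0],"twist":0},{"linear":[0,0,0],"twist":0},{"linear":[0,0,0],"twist":0},{"linear":[0,0,0],"twist":0},{"linear":[0,0,0],"twist":0},{"linear":[0,0,0],"twist":0},{"linear":[0,0,0],"twist":0},{"linear":[0,0,0],"twist":0}]' 255; python3 -m pendant '[{"linear":[0,0,5],"twist":0},{"linear":[0,0,20],"twist":0},{"linear":[0,0,40],"twist":0},{"linear":[0,0,60],"twist":0},{"linear":[0,0,60],"twist":0},{"linear":[0,0,60],"twist":0}]'
```

```text
time: 9.98
tool_pos: [409.0, -334.7, -11.8]
tcp_rot: [3.141, 0.001, 1.589]
contact_force: [-0.2, -2.5, -0.4]
grip_width: 32.1
time: 10.72
tool_pos: [408.3, -333.6, 47.7]
tcp_rot: [-3.141, -0.001, 1.589]
contact_force: [0.4, 0.0, -8.0]
grip_width: 31.8
```

Block held (32 mm, about 8 N). Carry it to above the open bed, turned to the mount's heading.

```bash
python3 -m pendant '[{"linear":[0,20,30],"twist":0},{"linear":[10,70,40],"twist":-2},{"linear":[20,130,40],"twist":-2},{"linear":[30,190,40],"twist":-2},{"linear":[40,250,40],"twist":-2},{"linear":[50,310,40],"twist":-2},{"linear":[62,360,40],"twist":-2},{"linear":[62,386,40],"twist":-2},{"linear":[62,386,40],"twist":-2},{"linear":[62,386,40],"twist":-2},{"linear":[62,386,40],"twist":-2},{"linear":[62,386,40],"twist":-2},{"linear":[62,386,40],"twist":-2},{"linear":[62,386,40],"twist":-2}]'
cat > meas.py <<'E'
from m import *
def mount(c):
    f=c['frame']; hsv=cv2.cvtColor(f,cv2.COLOR_BGR2HSV); W=cloud(c)
    bed=(hsv[...,1]<70)&(hsv[...,2]>60)&(W[...,2]>1)&(W[...,2]<30)
    L=[];R=[]
    for r in range(60,420):
        x=np.nonzero(bed[r]&(abs(W[r,:,1]-52)<58)&(abs(W[r,:,0]-540)<110))[0]
        if len(x)>5: L.append(ray(c,x.min()-.5,r,6)); R.append(ray(c,x.max()+.5,r,6))
    for n,E,y0 in(('L',np.array(L),0),('R',np.array(R),104)):
        k=abs(E[:,1]-y0)<5
        for _ in range(6):
            p=np.polyfit(E[k,0],E[k,1],1); k=abs(E[:,1]-np.polyval(p,E[:,0]))<1.2
        print(n,k.sum(),np.degrees(p[0]).round(2),np.polyval(p,[450,500,550]).round(1))
def held(c,xy,zb):
    W=cloud(c); hsv=cv2.cvtColor(c['frame'],cv2.COLOR_BGR2HSV); d=np.hypot(W[...,0]-xy[0],W[...,1]-xy[1])<45
    for n,h in(('top',52),('foot',8)):
        k=(d&(abs(W[...,2]-zb-h+1)<5)&(hsv[...,1]<80)).astype(np.uint8); k=cv2.morphologyEx(k,cv2.MORPH_OPEN,np.ones((2,2)))
        v,u=np.nonzero(k); 
        if len(v)<20: continue
        P=np.array([ray(c,a,b,zb+h)[:2] for a,b in zip(u,v)]); print(n,len(P),rect(P),P.min(0).round(1),P.max(0).round(1),'z',np.median(W[k>0][:,2]).round(1))
E
python3 - <<'E'
from meas import *
c=cap('wrist'); o=bot.get_obs(); print(o['tool_pos'],o['tcp_rot'])
cv2.imwrite('pics/h1.png',c['frame']); mount(c); held(c,o['tool_pos'][:2],o['tool_pos'][2]+11.9)
E
```

```text
time: 12.48
tool_pos: [470.8, 51.6, 88.2]
tcp_rot: [3.141, -0.0, 1.554]
contact_force: [-0.5, 0.1, -6.8]
grip_width: 31.5
[470.80020131  51.64176221  88.16029152] [ 3.14151435e+00 -9.14742548e-05  1.55377096e+00]
L 92 -0.06 [0.4 0.3 0.3]
R 86 -1.14 [104.7 103.7 102.8]
top 5718 [array([469.4,  52.3]), array([62.9, 52.4]), np.float64(89.0)] [443.   21.1] [495.9  83.9] z nan
foot 1912 [array([453.9,  52.9]), array([49.7, 29.6]), np.float64(89.1)] [438.7  27.9] [469.1  77.9] z nan
```

View pics/h1.png

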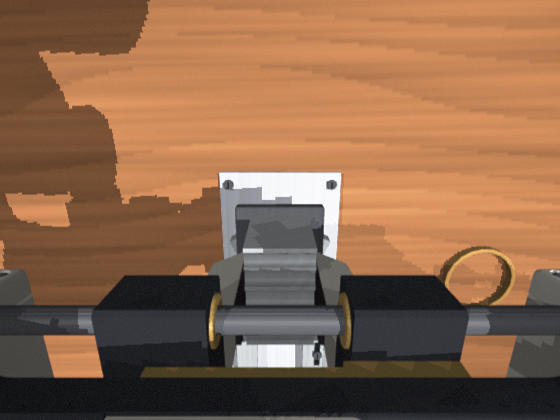

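The view shows the block held square above the open bed. Foot is at y 27.9–77.9 (centre 52.9), yaw about -0.95°, rear end at x 438.7. Centre line there is 52.2–52.6. I'll correct by -0.4 in y and +1.5 in x, and lower.

```bash
python3 -m pendant '[{"linear":[1.5,-0.4,-40],"twist":0},{"linear":[1.5,-0.4,-70],"twist":0},{"linear":[1.5,-0.4,-86],"twist":0},{"linear":[1.5,-0.4,-91],"twist":0},{"linear":[1.5,-0.4,-91],"twist":0},{"linear":[1.5,-0.4,-91],"twist":0},{"linear":[1.5,-0.4,-91],"twist":0}]'; python3 -m pendant '[{"linear":[0,0,-1],"twist":0},{"linear":[0,0,-2],"twist":0},{"linear":[0,0,-2],"twist":0},{"linear":[0,0,-2],"twist":0}]'
```

```text
time: 13.4
tool_pos: [472.8, 51.4, -2.2]
tcp_rot: [3.14, -0.0, 1.554]
contact_force: [-0.8, -0.5, -6.9]
grip_width: 31.5
time: 13.9
tool_pos: [472.3, 51.4, -4.9]
tcp_rot: [-3.142, -0.0, 1.554]
contact_force: [0.9, -0.6, -7.6]
grip_width: 31.9
```

```bash
for i in 1 2 3; do python3 -m pendant '[{"linear":[0,0,-0.5],"twist":0},{"linear":[0,0,-0.5],"twist":0}]' | egrep 'pos|force'; done
```

```text
tool_pos: [472.3, 51.4, -5.4]
contact_force: [0.4, -0.5, -7.6]
tool_pos: [472.3, 51.4, -5.8]
contact_force: [-0.6, -0.5, -5.7]
tool_pos: [472.3, 51.4, -5.8]
contact_force: [-4.0, -0.8, 4.6]
```

Seated (force z rose by 12 N). Ease up 0.4 mm and start sliding in along the heading (y -0.018 per x), watching lateral force.

```bash
python3 -m pendant '[{"linear":[2,0,0.4],"twist":0},{"linear":[4,-0.1,0.4],"twist":0},{"linear":[6,-0.1,0.4],"twist":0},{"linear":[8,-0.1,0.4],"twist":0},{"linear":[10,-0.2,0.4],"twist":0},{"linear":[10,-0.2,0.4],"twist":0}]' | egrep 'time|pos|force'; python3 -m pendant '[{"linear":[2,0,0],"twist":0},{"linear":[4,-0.1,0],"twist":0},{"linear":[6,-0.1,0],"twist":0},{"linear":[8,-0.1,0],"twist":0},{"linear":[8,-0.1,0],"twist":0}]' | egrep 'time|pos|force|grip'
```

```text
time: 15.4
tool_pos: [481.0, 51.4, -5.8]
contact_force: [-6.3, 0.7, 5.9]
time: 16.02
tool_pos: [489.0, 51.3, -5.8]
contact_force: [-5.9, -0.7, 5.2]
grip_width: 31.7
```

```bash
python3 -m pendant '[{"linear":[1,0,0],"twist":0},{"linear":[2,0,0],"twist":0},{"linear":[3,0,0],"twist":0},{"linear":[4,-0.1,0],"twist":0},{"linear":[4,-0.1,0],"twist":0}]' | egrep 'time|pos|force|grip'; python3 -c "
from h import *
print(bot.get_obs()['moment'])"
```

```text
time: 16.65
tool_pos: [492.7, 51.2, -5.8]
contact_force: [-8.0, 1.3, 6.8]
grip_width: 31.7
[ 1.50719724e-01  1.15765201e+00 -3.67900266e-04]
```

```bash
python3 -m pendant '[{"linear":[2,0,0.6],"twist":0},{"linear":[4,-0.1,0.6],"twist":0},{"linear":[6,-0.1,0.6],"twist":0},{"linear":[8,-0.1,0.6],"twist":0},{"linear":[10,-0.2,0.6],"twist":0},{"linear":[12,-0.2,0.6],"twist":0},{"linear":[12,-0.2,0.6],"twist":0}]' | egrep 'time|pos|force|grip'; python3 -c "
from h import *
print(bot.get_obs()['moment'])"
```

```text
time: 17.52
tool_pos: [506.5, 50.8, -5.4]
contact_force: [0.8, -0.5, -8.0]
grip_width: 31.8
[-0.02111922  0.0469023   0.02442763]
```

Floating 0.4 mm above the bed with clean forces, inside the rails. On to the pawl zone.

```bash
python3 -m pendant '[{"linear":[3,0,0],"twist":0},{"linear":[6,-0.1,0],"twist":0},{"linear":[9,-0.2,0],"twist":0},{"linear":[12,-0.2,0],"twist":0},{"linear":[15,-0.3,0],"twist":0},{"linear":[18,-0.3,0],"twist":0},{"linear":[21,-0.4,0],"twist":0},{"linear":[21,-0.4,0],"twist":0}]' | egrep 'time|pos|force'; for i in 1 2 3; do python3 -m pendant '[{"linear":[1.5,0,0],"twist":0},{"linear":[3,-0.1,0],"twist":0},{"linear":[4,-0.1,0],"twist":0},{"linear":[4,-0.1,0],"twist":0}]' | egrep 'time|pos|force'; done
```

```text
time: 18.52
tool_pos: [527.6, 50.4, -5.4]
contact_force: [0.5, 0.2, -7.5]
time: 19.02
tool_pos: [531.4, 50.3, -5.4]
contact_force: [0.3, 0.1, -7.2]
time: 19.52
tool_pos: [535.4, 50.2, -5.4]
contact_force: [0.1, -0.3, -8.0]
time: 20.02
tool_pos: [539.3, 50.1, -5.4]
contact_force: [0.0, -0.8, -7.4]
```

```bash
for i in 1 2 3; do python3 -m pendant '[{"linear":[2,0,0],"twist":0},{"linear":[4,-0.1,0],"twist":0},{"linear":[6,-0.1,0],"twist":0},{"linear":[6,-0.1,0],"twist":0}]' | egrep 'pos|force'; done
```

```text
tool_pos: [545.5, 50.0, -5.4]
contact_force: [0.1, -0.5, -7.1]
tool_pos: [551.5, 49.9, -5.4]
contact_force: [-0.3, 0.5, -7.2]
tool_pos: [554.9, 49.3, -5.6]
contact_force: [-7.9, -2.7, -2.5]
```

Pawl met at tool x of about 553, so home should be near 633 (inner +36, in range). Continuing gently.

```bash
for i in 1 2 3; do python3 -m pendant '[{"linear":[1,0,0],"twist":0},{"linear":[2,0,0],"twist":0},{"linear":[3,-0.1,0],"twist":0},{"linear":[3,-0.1,0],"twist":0}]' | egrep 'pos|force|grip'; done
```

```text
tool_pos: [555.9, 49.2, -5.5]
contact_force: [-13.8, -4.6, 3.8]
grip_width: 31.7
tool_pos: [558.5, 49.1, -5.5]
contact_force: [-15.1, -4.6, 5.5]
grip_width: 31.9
tool_pos: [561.3, 49.1, -5.4]
contact_force: [-15.5, -3.9, 6.6]
grip_width: 31.8
```

```bash
for i in 1 2 3 4; do python3 -m pendant '[{"linear":[1.5,0,0],"twist":0},{"linear":[3,0,0],"twist":0},{"linear":[4.5,-0.1,0],"twist":0},{"linear":[6,-0.1,0],"twist":0}]' | egrep 'pos|force'; done
```

```text
tool_pos: [568.8, 48.9, -5.5]
contact_force: [-10.1, -1.9, 0.0]
tool_pos: [575.0, 48.8, -5.5]
contact_force: [-10.6, -2.0, 1.0]
tool_pos: [580.9, 48.7, -5.5]
contact_force: [-11.4, -3.6, 1.4]
tool_pos: [586.9, 48.6, -5.5]
contact_force: [-11.0, -4.0, 1.2]
```

```bash
for i in 1 2 3 4; do python3 -m pendant '[{"linear":[1.5,0,0],"twist":0},{"linear":[3,0,0],"twist":0},{"linear":[4.5,-0.1,0],"twist":0},{"linear":[6,-0.1,0],"twist":0}]' | egrep 'pos|force'; done; python3 - <<'E'
from h import *
c=cap('wrist'); W=cloud(c); f=c['frame']; o=bot.get_obs(); print(o['time'])
hsv=cv2.cvtColor(f,cv2.COLOR_BGR2HSV); t=o['tool_pos']
k=(abs(W[...,2]-13)<4)&(abs(W[...,1]-t[1])<22)&(W[...,0]>t[0]-40)&(W[...,0]<t[0]); v,u=np.nonzero(k); P=np.array([ray(c,a,b,14)[:2] for a,b in zip(u,v)]); print('rear edge of foot - tool x',np.percentile(P[:,0],[0,1,3])-t[0])
E
```

```text
tool_pos: [592.9, 48.5, -5.5]
contact_force: [-10.7, -3.1, 0.9]
tool_pos: [599.0, 48.4, -5.5]
contact_force: [-10.3, -3.6, 1.3]
tool_pos: [605.0, 48.3, -5.5]
contact_force: [-10.7, -3.3, 1.8]
tool_pos: [611.0, 48.1, -5.5]
contact_force: [-11.1, -3.0, 1.9]
27.075
rear edge of foot - tool x [-32.63308399 -32.44456704 -32.1183271 ]
```

No slip in the grip (rear edge still 32.4 behind the tool). Approaching the stop more slowly.

```bash
python3 -m pendant '[{"linear":[1.5,0,0],"twist":0},{"linear":[3,0,0],"twist":0},{"linear":[4.5,-0.1,0],"twist":0},{"linear":[6,-0.1,0],"twist":0},{"linear":[7.5,-0.1,0],"twist":0},{"linear":[9,-0.2,0],"twist":0}]' | egrep 'pos|force'; for i in 1 2 3 4; do python3 -m pendant '[{"linear":[0.7,0,0],"twist":0},{"linear":[1.5,0,0],"twist":0}]' | egrep 'pos|force'; done
```

```text
tool_pos: [619.9, 48.0, -5.5]
contact_force: [-12.2, -2.3, 2.3]
tool_pos: [621.5, 48.0, -5.5]
contact_force: [-10.7, -3.6, -0.4]
tool_pos: [623.6, 48.0, -5.5]
contact_force: [-9.6, -3.3, -0.5]
tool_pos: [625.8, 47.9, -5.6]
contact_force: [-1.7, -2.8, -7.6]
tool_pos: [629.5, 48.6, -5.5]
contact_force: [-1.7, -0.4, -5.7]
```

Resistance has dropped to almost nothing (fx from -10 to -1.7 and fy to near 0), so the pawl has probably snapped behind. Now feel for the stop in small steps.

```bash
python3 -c "
from h import *
bot.capture('top');o=bot.get_obs();print(o['tool_pos'],o['contact_force'])"; for i in 1 2 3; do python3 -m pendant '[{"linear":[0.4,0,0],"twist":0},{"linear":[0.4,0,0],"twist":0}]' | egrep 'pos|force'; done
```

```text
[629.43943489  48.65110048  -5.46813559] [ 0.00905814  0.53502014 -7.93218017]
tool_pos: [629.4, 48.7, -5.5]
contact_force: [-2.0, 1.3, -6.8]
tool_pos: [629.5, 48.6, -5.5]
contact_force: [-3.3, 0.1, -6.3]
tool_pos: [629.5, 48.6, -5.6]
contact_force: [-6.1, 0.8, -5.8]
```

Against the stop at tool x 629.5. Press a little more to be sure, then look at the pawl.

```bash
for i in 1 2; do python3 -m pendant '[{"linear":[0.4,0,0],"twist":0},{"linear":[0.4,0,0],"twist":0}]' | egrep 'time|pos|force'; done; python3 - <<'E'
from h import *
a=cap('wrist');b=cap('top')
u,v=map(int,proj(b,(590,75,15))); print(u,v)
x=cv2.resize(b['frame'][v-40:v+40,u-40:u+40],(400,400),interpolation=cv2.INTER_CUBIC)
u,v=map(int,proj(a,(590,60,15))); print(u,v)
y=cv2.resize(a['frame'][v-60:v+40,u-50:u+50],(400,400),interpolation=cv2.INTER_CUBIC)
cv2.imwrite('pics/p1.png',np.hstack([x,y]))
E
```

```text
time: 29.88
tool_pos: [629.5, 48.6, -5.6]
contact_force: [-6.7, 0.3, -4.4]
time: 30.12
tool_pos: [629.5, 48.6, -5.6]
contact_force: [-8.2, 0.4, -3.3]
234 198
298 191
```

View pics/p1.png

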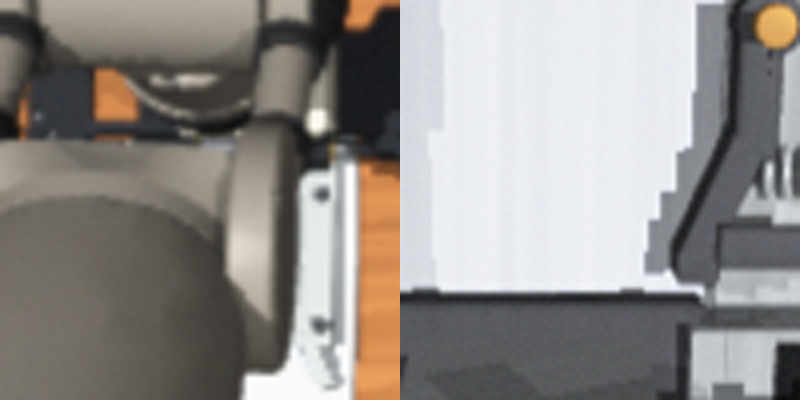

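The wrist crop shows the pawl swung shut: its nose at (690,270) sits just behind the foot's rear edge (row 295) with a few mm of gap. Now the tug, in small steps.

```bash
python3 -m pendant '[{"linear":[-1,0,0],"twist":0},{"linear":[-2,0,0],"twist":0},{"linear":[-3,0,0],"twist":0},{"linear":[-3,0,0],"twist":0}]' | egrep 'pos|force'; for i in 1 2 3 4; do python3 -m pendant '[{"linear":[-0.5,0,0],"twist":0},{"linear":[-0.5,0,0],"twist":0}]' | egrep 'pos|force'; done
```

```text
tool_pos: [629.1, 48.3, -5.0]
contact_force: [-0.3, -0.6, -6.9]
tool_pos: [628.0, 48.5, -5.2]
contact_force: [-0.1, 0.1, -7.8]
tool_pos: [627.3, 48.5, -5.4]
contact_force: [-0.3, -0.4, -7.5]
tool_pos: [626.7, 48.5, -5.4]
contact_force: [0.1, 0.5, -8.4]
tool_pos: [626.3, 48.5, -5.3]
contact_force: [-0.0, -0.3, -6.4]
```

```bash
for i in 1 2 3 4; do python3 -m pendant '[{"linear":[-0.5,0,0],"twist":0},{"linear":[-0.5,0,0],"twist":0}]' | egrep 'pos|force'; done
```

```text
tool_pos: [626.2, 48.5, -5.2]
contact_force: [1.9, -0.2, -8.6]
tool_pos: [626.1, 48.5, -5.1]
contact_force: [3.6, -0.3, -8.5]
tool_pos: [626.0, 48.4, -5.0]
contact_force: [5.4, -0.5, -9.9]
tool_pos: [626.0, 48.4, -4.9]
contact_force: [6.9, -0.2, -10.4]
```

The pawl is taking load (about 3.5 N/mm). Raise the tug to 17 N or so.

```bash
for i in 1 2 3; do python3 -m pendant '[{"linear":[-0.5,0,0],"twist":0},{"linear":[-1,0,0],"twist":0},{"linear":[-1,0,0],"twist":0}]' | egrep 'time|pos|force|grip'; done
```

```text
time: 33.1
tool_pos: [625.6, 48.3, -4.7]
contact_force: [8.1, -0.2, -10.9]
grip_width: 32.0
time: 33.48
tool_pos: [625.5, 48.3, -4.6]
contact_force: [10.2, -0.1, -12.7]
grip_width: 31.6
time: 33.85
tool_pos: [625.5, 48.3, -4.6]
contact_force: [13.5, 0.3, -14.1]
grip_width: 31.5
```

```bash
for i in 1 2; do python3 -m pendant '[{"linear":[-0.5,0,0],"twist":0},{"linear":[-0.8,0,0],"twist":0},{"linear":[-0.8,0,0],"twist":0}]' | egrep 'time|pos|force|grip'; done
```

```text
time: 34.22
tool_pos: [625.5, 48.3, -4.6]
contact_force: [16.0, 0.4, -16.5]
grip_width: 31.7
time: 34.6
tool_pos: [625.4, 48.3, -4.7]
contact_force: [18.3, 0.5, -17.9]
grip_width: 31.4
```

18.3 N held for a moment with no movement. Unload, seat the foot back on the bed, then release.

```bash
python3 -m pendant '[{"linear":[2,0,0],"twist":0},{"linear":[4,0,0],"twist":0},{"linear":[5.5,0,0],"twist":0},{"linear":[5.5,0,0],"twist":0},{"linear":[5.5,0,0],"twist":0}]' | egrep 'time|pos|force|grip'
```

```text
time: 35.22
tool_pos: [625.7, 48.4, -5.0]
contact_force: [5.4, 0.0, -6.9]
grip_width: 31.7
```

```bash
python3 -m pendant '[{"linear":[1,0,0],"twist":0},{"linear":[2,0,0],"twist":0},{"linear":[3,0,0],"twist":0},{"linear":[3,0,0],"twist":0}]' | egrep 'pos|force|rot'; python3 -m pendant '[{"linear":[0,0,-0.3],"twist":0},{"linear":[0,0,-0.3],"twist":0},{"linear":[0,0,-0.3],"twist":0}]' | egrep 'time|pos|force|grip'
```

```text
tool_pos: [627.2, 48.7, -5.6]
tcp_rot: [-3.14, -0.0, 1.554]
contact_force: [-2.0, 0.3, -4.6]
time: 36.1
tool_pos: [628.0, 48.6, -5.6]
contact_force: [-3.1, 0.5, -2.4]
grip_width: 31.8
```

```bash
python3 -m pendant '[{"linear":[0,0,0],"twist":0},{"linear":[0,0,0],"twist":0},{"linear":[0,0,0],"twist":0},{"linear":[0,0,0],"twist":0},{"linear":[0,0,0],"twist":0},{"linear":[0,0,0],"twist":0},{"linear":[0,0,0],"twist":0}]' 0; python3 -m pendant '[{"linear":[0,0,10],"twist":0},{"linear":[0,0,40],"twist":0},{"linear":[0,0,90],"twist":0},{"linear":[-20,0,140],"twist":0},{"linear":[-60,0,180],"twist":0},{"linear":[-110,0,200],"twist":0},{"linear":[-150,0,200],"twist":0},{"linear":[-150,0,200],"twist":0},{"linear":[-150,0,200],"twist":0},{"linear":[-150,0,200],"twist":0}]'
python3 - <<'E'
from h import *
import pickle
a=cap('wrist'); s=cap('scene')
W=cloud(a); k=(abs(W[...,0]-626)<50)&(abs(W[...,1]-50)<30)&(W[...,2]>48)&(W[...,2]<66); v,u=np.nonzero(k); P=np.array([ray(a,x,y,58)[:2] for x,y in zip(u,v)]); print('block top',len(P),cv2.minAreaRect(np.float32(P)),np.median(W[k][:,2]))
u,v=map(int,proj(a,(600,55,15))); print(u,v); u=min(max(u,70),490); v=min(max(v,60),360)
y=cv2.resize(a['frame'][v-60:v+60,u-60:u+60],(400,400),interpolation=cv2.INTER_CUBIC)
x=cv2.resize(s['frame'],(400,300)); x=np.vstack([x,np.zeros((100,400,3),np.uint8)])
cv2.imwrite('pics/end.png',np.hstack([y,x]))
s0=pickle.load(open('scene.pkl','rb')); d=cv2.absdiff(s['frame'],s0['frame']).max(2)
for n,(u,v) in dict(horn=(195,187),dome=(417,312),hammer=(350,375),bangle=(346,316),punch=(238,190),file=(257,350),or1=(285,157),or2=(214,160),or3=(243,117),yel=(268,132)).items(): print(n,(d[v-14:v+14,u-14:u+14]>60).sum(),end='; ')
E
```

```text
time: 36.98
tool_pos: [628.2, 48.5, -5.7]
tcp_rot: [-3.142, -0.0, 1.554]
contact_force: [-0.0, -0.1, -0.4]
grip_width: 90.8
time: 38.22
tool_pos: [479.2, 48.4, 194.2]
tcp_rot: [3.141, -0.0, 1.554]
contact_force: [-1.1, -0.0, -0.2]
grip_width: 91.8
block top 402 ((605.7406616210938, 49.55563735961914), (31.292551040649414, 19.81758689880371), 89.03971862792969) 56.21611700303609
285 274
horn 0; dome 0; hammer 0; bangle 0; punch 277; file 0; or1 305; or2 0; or3 0; yel 74;
```

View pics/end.png

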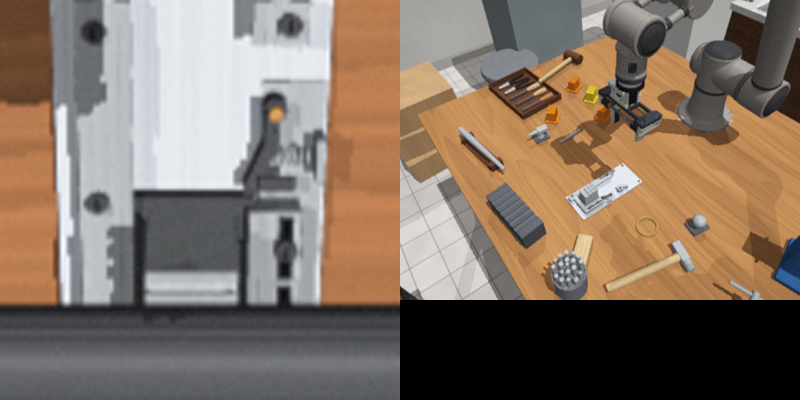

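The final view shows the block between the rails with the pawl nose (crop 250,190) shut behind the foot's rear edge, and the bystanders in place. The image differences at the punch, one orange look-alike and the yellow one look like arm shadow or occlusion. Handing in.

```bash
python3 -c "
from plant import bot
print(bot.close_job())"
```

```text
the job is handed in; nothing more can be done
None
```

The grooved block is locked in the mount, and I handed the job in at about 38 s of the 72 s allowed.

- **Insertion:** I set the foot on the open bed and slid it in by feel. It met the pawl at tool x of about 553, and pushing past it took 10–15 N. The resistance vanished at about 626 when the pawl snapped, and the block stopped firmly at 629.5, where I pressed it with about 8 N.
- **Tug:** I pulled it back with up to 18.3 N. The block took up about 3–3.5 mm of play and then held. I unloaded it, seated it on the bed and released it.
- **Last checks:** The final wrist view shows the pawl shut behind the foot and the gripper clear, with almost no force on it. The block's final position was checked only by that view and the last tool reading, because the gripper hid part of its top.

**What went wrong or disagreed:**
- **Fingertip height:** The real fingertips sat about 35 mm higher than the reported tool position. My first grasp therefore closed just above the block without touching it; I measured the offset and regrasped.
- **Mistyped move:** One row made the open gripper dip briefly around the block, touching nothing.
- **Bystanders:** The before-and-after comparison showed no change at six of the bystanders and two orange look-alikes. It did show changes at the punch, one orange look-alike and the yellow one. I put these down to the arm and its shadow, since they look in place in the final view, but I did not measure them separately.

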